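Hang the round dial gauge on its hook, graduated face outward

ROBOT

A 6-joint arm with a two-finger parallel gripper is mounted at the origin on a cart in front of the work surface, level with it; the furniture and walls round the work are solid. World frame = base frame: x ahead of the robot, y to its left, z up, the work surface at z = 0. Lengths are in m, angles in rad, forces in N, time in s.
With the tool pointing down it reaches from about 0.3 to 0.875 m from the base axis. Payload 6.4 kg.
Tool frame: the origin (TCP) lies midway between the tips of the shut fingers; the grasp point (between the pads) lies 19 mm behind it (grip_depth is the distance from the TCP to the grasp point, in m); z points along the fingers, y is the direction in which the jaws open and shut (so a half turn about z gives the same grasp; the last joint's range is limited). The gripper opens to 85 mm and grips with 20 to 120 N. Pads are 22 mm wide; open, the fingers measure 114 mm over their backs; the gripper's body (76 mm by 85 mm) begins 54 mm behind the grasp point. The pads swing forward as they close: fully open they stand 13 mm farther back than shut.
Start: joints at [0.901, 0.181, 1.607, -0, 1.354, -0.206], TCP at [0.257, 0.514, 0.195] pointing down, gripper open.
Joint ranges: [-2.99, 2.99], [-0.89, 2.07], [0.3, 2.58], [-1.14, 4.28], [0, 2.63], [-3.12, 3.12]. Speed limits (rad/s): [2.57, 2.57, 3.01, 3.14, 3.14, 3.14].

INTERFACE

Orientations are given as a rotation vector (axis times angle).
In Python, from workcell import state, get_image, finish_job, grip_depth gives the robot as it stands.
- The arm moves only by the shell command python3 -m pendant 'ROWS' [OPENING] [FORCE]. ROWS is JSON, a list of rows, each a list of 4 numbers: the shift along the tool's x, y, z in cm, then the turn about the tool's z in degrees. A call has 1 to 10 rows; each row shifts and turns the commanded pose from where the row before left it, along the tool's axes as they then stand; what a row does not reach is not made up. A row lasts 1/10 s, in which the tool goes at most 50 mm and 8.59 degrees, less where a joint would pass 70% of its speed; a pose out of reach is approached as far as the arm can. A call is refused whole if a number of a shift passes 5 or a number of a turn 8.59, either way. A call with a gripper value outside its range is refused whole. OPENING is the opening, from -1 (shut) to 1 (fully open), set as the call begins (- or left out, the last holds). The fingers move at their own pace and stop on an object; FORCE is the grip in N (left out, the last holds). Time passes only in rows, so rows that do not move let the fingers close. It gives the time, the measured TCP pose, the force and the opening at its end, in the units of the state.
- state(): the state, without advancing time (a new reading comes with each control period).
- get_image(name): name is "scene" or "side" or "wrist"; returns a dict with "frame" (384x512x3 uint8, red, green, blue), "depth" (384x512 float32, m along the optical axis (not along the pixel's ray), 0 where there is no reading), "intrinsics" (3x3 intrinsics, pixels), "T" (4x4, takes a point from camera to world coordinates). Camera axes: x right, y down, z forward; pixel columns grow to the right and rows downward; lengths in m; the calibration is good to about 2 mm. The wrist camera is an equidistant fisheye: a pixel r from the principal point sees the ray r / f radians off the axis. A picture is of the moment at which its call begins.
- finish_job(): hands the job in, once; it reports no verdict.
The state is a dict: "t": time; "joints": joint angles; "qd": joint speeds; "joint_efforts": joint torques, N m; "tool_pos": TCP position; "ee_rot": TCP orientation; "contact_force": force on the tool from outside, world axes, zero at the start; "torque": the same for the moment, N m; "opening": finger opening in m.
Only numpy, scipy, OpenCV 4.12 (cv2) and the standard library are available. Lean on these libraries where they do the work, as an engineer would, in place of code of your own. Each camera call takes 0.05 s, during which the arm holds its last target.

TASK

Take the gauge plate with the round dial out of the wooden rack and hang it by the window in its head on the strap hook of the stand, so that it hangs squarely with its graduated face outward, away from the stand's post. Leave the straight rectangular gauge standing in the rack.

Things in the scene. Friction and masses are not known exactly. Their poses are not given: they have to be found in the camera images.
- dial_gauge_head (a point): Gauge to hang: loose upright aluminium plate 8 mm thick, 148 tall, about 130 g, standing in a rack slot; a round 76 mm disc below, a 54x36 mm head with rounded corners on top. Point in the head's mid-plane, 14 mm below the top edge, 134 above the foot: pinch here across the 8 mm. z up, y across the width; -x is the outward normal of the graduated face (ring of dark ticks), +x of the plain face.
- dial_gauge_window (a point): Middle of the upper edge of the dial gauge's window, 22 mm below its head point, where it hangs: a through opening 38 mm wide (y), 36 mm high downward from this edge to the disc, between side bars 8 mm wide. Fingertips should end above this edge. Axes as the head point.
- bar_gauge_head (a point): The other gauge, to be left in the rack: an aluminium plate of the same thickness, height, window and head size, but rectangular, 54 mm wide all the way down, with square corners and a straight scale of ticks. Stands about 94 mm beside the dial gauge along y, in the same plane and facing the same way. Same point and axes as on the dial gauge.
- gauge_rack: Fixed wooden block 64 mm (x) x 200 mm (y) x 24 mm high, origin under its centre. Two pockets side by side along y, about 47 mm either side of the centre, in a slot 11 mm wide and 18 mm deep, hold the two gauges upright; which is where varies. A gauge lifted straight up by over 20 mm is free.
- hook_seat (a point): Fixed hook stand: middle of the top of a level steel strap 18 mm wide (y), 4 thick, 165 mm above the table. -x is outward along the strap to its free end, where a lip 43 to 47 mm out rises 10 mm above the strap; z up. Pass the window over the lip along +x, then lower it onto the strap. Space above is free. Grey base 90 mm wide (y), 14 high, from 57 mm outward to 68 mm behind.
- hook_post (a point): Point on the axis of the stand's upright round post, 14 mm thick, 50 mm behind (+x of) the hook seat and 100 mm above the table. The post ends at the strap, with a screw head 2.5 mm higher. Axes as the hook seat.
Things that resemble listed ones, but are neither listed nor needed, are in the scene too. What is shaped like the part that bears dial_gauge_head but green or orange is not meant.

How it is judged:
On the way:
1. the dial gauge is lifted clear of the rack (height (world z) of dial_gauge_head above 0.165 m), for 0.1 s.
At the end, for the whole second after the job is handed in: The dial gauge hangs released on the strap by its window's upper edge (its head point 15 to 29 mm above the hook seat, within 16 mm sideways and between lip and post), upright within 0.2 rad, square to the strap within 0.35 rad, with its plain face towards the post and its graduated face outward (x of dial_gauge_head in the frame of hook_seat between -0.043 and 0.043 m and y of dial_gauge_head in the frame of hook_seat between -0.016 and 0.016 m and z of dial_gauge_head in the frame of hook_seat between 0.015 and 0.029 m and angle between dial_gauge_head's own z axis and vertical below 0.2 rad and angle between the x axis of dial_gauge_head and the x axis of hook_seat, either way round below 0.35 rad and x of hook_post in the frame of dial_gauge_head above 0.005 m); the robot touches nothing.
It fails at once if the rectangular gauge is displaced by more than 25 mm (distance of bar_gauge_head from where it was at the start of the episode above 0.025 m).
It also fails if it takes over 43 s, if anything falls off the work surface, if the arm or the gripper's body presses on something with over 40 N, if the wrist force passes 120 N, or if a joint passes its speed limit or range.

## Working session

There is one attempt and no reset: what is moved stays moved. The work goes in short steps, Python scripts to look and compute and a shell command to move; the robot and the scene stay as the last step left them, time stands still between calls to the robot, and variables do not carry over. Pictures are saved under pics/ and viewed, and the job is handed in when it is done.

```bash
ls; mkdir -p pics
python3 - <<'E'
from workcell import *
import cv2,numpy as np
s=state();print(s, grip_depth)
for n in ["scene","side","wrist"]:
    d=get_image(n);cv2.imwrite(f"pics/{n}0.png",d["frame"][:,:,::-1]);np.savez(f"pics/{n}0.npz",**d)
    print(n,d["intrinsics"].tolist(),np.round(d["T"],3).tolist())
E
```

```text
pics
{'t': 0.0, 'joints': array([ 9.00692950e-01,  1.81554010e-01,  1.60799110e+00,  4.45765049e-06,
        1.35380185e+00, -2.06276349e-01]), 'qd': array([ 1.24799091e-03, -4.38382267e-04, -5.56466393e-05, -1.15086849e-05,
        3.76676773e-04,  4.76332512e-04]), 'joint_efforts': array([ 1.12102989e-03, -4.44864464e+01, -3.51340449e+01, -1.81374821e-04,
        8.96394427e-03, -7.33177853e-05]), 'tool_pos': array([0.25682534, 0.51377761, 0.19418509]), 'ee_rot': array([-7.21893632e-01, -3.05675754e+00,  2.49181488e-03]), 'contact_force': array([ 0.22759691,  0.47358626, -0.52982375]), 'torque': array([-0.01646773,  0.01676385, -0.00114073]), 'opening': 0.08543089078415353} 0.0187
scene [[463.71826867551476, 0.0, 259.47017206575134], [0.0, 463.71826867551476, 188.96804035007787], [0.0, 0.0, 1.0]] [[0.737, -0.436, 0.517, -0.009], [-0.676, -0.473, 0.565, -0.541], [-0.002, -0.766, -0.643, 0.816], [0.0, 0.0, 0.0, 1.0]]
side [[484.47943752149723, 0.0, 258.9007363719369], [0.0, 484.47943752149723, 184.5558503435444], [0.0, 0.0, 1.0]] [[0.896, -0.31, 0.317, 0.171], [-0.443, -0.609, 0.658, -0.754], [-0.011, -0.73, -0.683, 0.95], [0.0, 0.0, 0.0, 1.0]]
wrist [[297.3186396354542, 0.0, 253.0634041644417], [0.0, 297.3186396354542, 190.62676185203478], [0.0, 0.0, 1.0]] [[0.448, 0.848, 0.283, 0.184], [0.894, -0.424, -0.144, 0.551], [-0.003, 0.317, -0.948, 0.372], [0.0, 0.0, 0.0, 1.0]]
```

View pics/scene0.png

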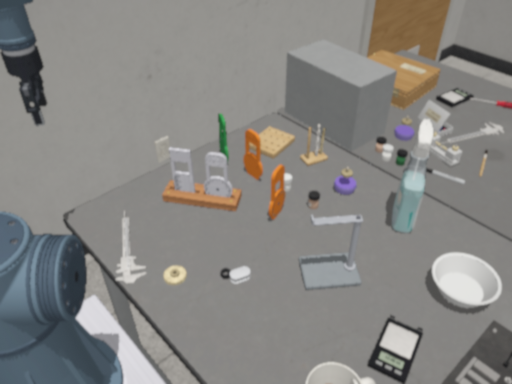

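View pics/side0.png

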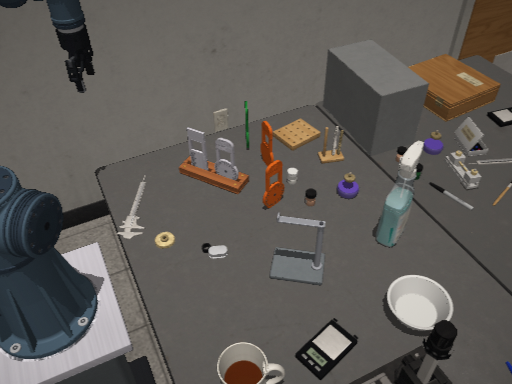

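View pics/wrist0.png

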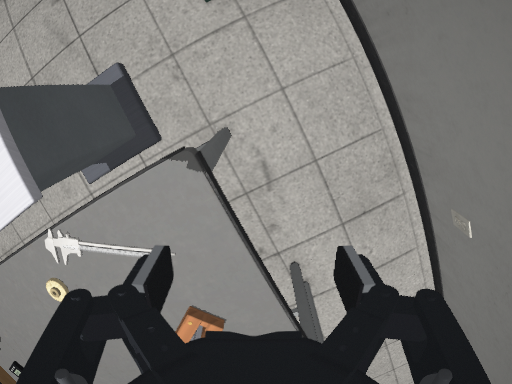

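The scene view shows the rack at about (202,195), with the bar gauge at (181,170) and the dial gauge at (217,175). The stand has its base at (330,270) and its strap running from (313,218) to (360,218). I'll zoom in and measure with depth.

Run:
```python
import cv2,numpy as np
a=np.load("pics/scene0.npz")["frame"][:,:,::-1];b=np.load("pics/side0.npz")["frame"][:,:,::-1]
r=lambda im,x,y,w,h:cv2.resize(im[y:y+h,x:x+w],(400,300),interpolation=cv2.INTER_CUBIC)
m=np.vstack([np.hstack([r(a,155,140,100,75),r(b,170,120,100,75)]),np.hstack([r(a,280,205,108,81),r(b,250,205,108,81)])])
cv2.imwrite("pics/crop0.png",m)
```

```text
(no output)
```

View pics/crop0.png

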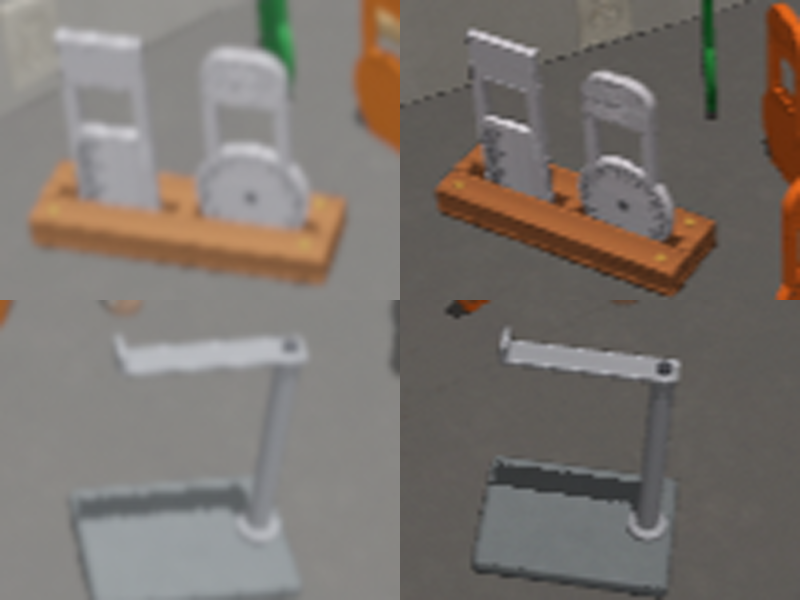

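The dial gauge is at the right-hand end of the rack, with its ticks facing the cameras. The lip is at the strap's left end and the post at its right. Next I'll get 3D points from depth and masks.

```bash
cat > h.py <<'E'
import numpy as np,cv2
def cloud(d):
    K,T,z=d["intrinsics"],d["T"],d["depth"]
    v,u=np.mgrid[:384,:512]
    P=np.stack([(u-K[0,2])/K[0,0]*z,(v-K[1,2])/K[1,1]*z,z],-1)
    return P@T[:3,:3].T+T[:3,3]
def onplane(d,uv,h):
    K,T=d["intrinsics"],d["T"]
    r=T[:3,:3]@np.array([(uv[0]-K[0,2])/K[0,0],(uv[1]-K[1,2])/K[1,1],1])
    return T[:3,3]+r*(h-T[2,3])/r[2]
E
python3 - <<'E'
from h import *
for n,R,S in [("scene",(155,140,100,75),(280,205,108,90)),("side",(170,120,100,75),(250,205,90,85))]:
    d=np.load(f"pics/{n}0.npz");P=cloud(d);f=d["frame"].astype(int)
    hsv=cv2.cvtColor(d["frame"],cv2.COLOR_RGB2HSV)
    v,u=np.mgrid[:384,:512]
    def box(b):return (u>=b[0])&(u<b[0]+b[2])&(v>=b[1])&(v<b[1]+b[3])&(d["depth"]>0)
    def rect(m,l):
        q=P[m];
        if len(q)<5: print(l,"few");return
        c,wh,a=cv2.minAreaRect((q[:,:2]*1000).astype(np.float32));bx=cv2.boxPoints((c,wh,a))
        print(n,l,len(q),"c",np.round(c,1),"wh",np.round(wh,1),"a",round(a,1),"z",np.round(np.percentile(q[:,2],[2,50,98])*1000,1),"corners",np.round(bx).tolist())
    wood=box(R)&(hsv[...,1]>100)
    rect(wood&(abs(P[...,2]-.024)<.006),"racktop")
    grey=box(R)&(hsv[...,1]<60)&(P[...,2]>.035)&(P[...,2]<.2)
    k,lab,st,_=cv2.connectedComponentsWithStats(grey.astype(np.uint8))
    for i in range(1,k):
        if st[i,4]>60:
            print("plate px",st[i]);rect(lab==i,"plate")
            g=(lab==i); q=P[g]; 
            rect(g&(P[...,2]>.11),"head")
            y=q[:,:2]-q[:,:2].mean(0); w=np.linalg.svd(y,full_matrices=False)[2][0];print(" dir deg",np.degrees(np.arctan2(w[1],w[0])), "zmax",q[:,2].max())
    st_=box(S)
    rect(st_&(abs(P[...,2]-.165)<.007),"strap")
    rect(st_&(P[...,2]>.171)&(P[...,2]<.185),"lip")
    rect(st_&(P[...,2]>.03)&(P[...,2]<.155),"post")
    rect(st_&(abs(P[...,2]-.014)<.005)&(abs(f[...,0]-f[...,2])<40),"base")
E
```

```text
scene racktop 801 c [606.1 302.2] wh [310.  201.6] a 28.8 z [18.5 24.8 28.3] corners [[422.0, 316.0], [519.0, 139.0], [791.0, 289.0], [693.0, 465.0]]
plate px [169 147  26  42 689]
scene plate 689 c [480.3 287.3] wh [14.6 56.8] a 37.2 z [ 37.5  95.9 155.9] corners [[457.0, 305.0], [492.0, 260.0], [503.0, 269.0], [469.0, 314.0]]
scene head 309 c [480.3 287. ] wh [12.8 56.6] a 35.5 z [111.2 139.3 156.5] corners [[459.0, 306.0], [492.0, 260.0], [502.0, 268.0], [469.0, 314.0]]
 dir deg -53.828656542952785 zmax 0.15799319399803124
plate px [204 152  29  42 758]
scene plate 758 c [569.3 267. ] wh [165.8  70.9] a 57.4 z [ 37.1  82.1 155.1] corners [[495.0, 216.0], [554.0, 178.0], [644.0, 318.0], [584.0, 356.0]]
scene head 297 c [533.5 212.2] wh [13.5 55.6] a 38.0 z [112.4 137.6 155.7] corners [[511.0, 230.0], [545.0, 186.0], [556.0, 194.0], [522.0, 238.0]]
 dir deg -54.569478093348195 zmax 0.15797540383683362
scene strap 370 c [ 564.9 -144.3] wh [ 23.1 105.5] a 52.4 z [162.  165.7 169.1] corners [[516.0, -121.0], [600.0, -186.0], [614.0, -167.0], [530.0, -103.0]]
scene lip 18 c [ 524.2 -114
[... 1247 characters left out ...]
], [555.0, 195.0], [517.0, 238.0]]
 dir deg -53.054278358620856 zmax 0.15725384729183178
side strap 328 c [ 564.5 -144.6] wh [ 20.9 102.9] a 54.8 z [161.3 165.7 169.2] corners [[516.0, -123.0], [600.0, -183.0], [613.0, -166.0], [528.0, -106.0]]
side lip 15 c [ 558.5 -146.6] wh [18.4 98.6] a 47.5 z [172.  174.7 178. ] corners [[516.0, -120.0], [589.0, -187.0], [601.0, -173.0], [528.0, -106.0]]
side post 216 c [ 596.8 -174.1] wh [ 9.4 13.8] a 51.3 z [ 34.1  95.4 152.5] corners [[588.0, -173.0], [599.0, -182.0], [605.0, -175.0], [594.0, -166.0]]
side base 1457 c [ 563.6 -143.5] wh [ 95.2 124.8] a 53.5 z [10.1 14.6 18.1] corners [[485.0, -145.0], [585.0, -219.0], [642.0, -142.0], [542.0, -68.0]]
```

```bash
cat >> h.py <<'E'
from scipy.spatial.transform import Rotation as Ro
def totool(s,target):
    R=Ro.from_rotvec(s["ee_rot"]);d=R.inv().apply(np.array(target)-s["tool_pos"])*100
    y=R.as_matrix()[:,1];return np.round(d,2),np.degrees(np.arctan2(y[1],y[0]))
E
python3 - <<'E'
from h import *
from workcell import state
for n,R in [("scene",(200,140,40,75)),("side",(210,130,40,70))]:
    d=np.load(f"pics/{n}0.npz");P=cloud(d);hsv=cv2.cvtColor(d["frame"],cv2.COLOR_RGB2HSV)
    v,u=np.mgrid[:384,:512]
    m=(abs(P[...,0]-.533)<.045)&(abs(P[...,1]-.212)<.045)&(hsv[...,1]<60)
    a=np.radians(36);nx=np.array([np.cos(a),np.sin(a)]);ny=np.array([-nx[1],nx[0]])
    for lo,hi in [(.05,.085),(.115,.15),(.152,.162)]:
        q=P[m&(P[...,2]>lo)&(P[...,2]<hi)][:,:2]
        if len(q)<4: continue
        x=q@nx*1000;y=q@ny*1000;print(n,lo,len(q),"x",np.round(np.percentile(x,[5,50,95]),1),"y",np.round(np.percentile(y,[1,50,99]),1),"slope deg",round(np.degrees(np.polyfit(y,x,1)[0]),1))
    print("ref", np.array([533,212])@nx, np.array([533,212])@ny)
    # tall things
    t=(P[...,2]>.1)&(P[...,0]>.3)&(P[...,0]<.9)&(abs(P[...,1])<.5)&(d["depth"]>0)
    k,l,st,_=cv2.connectedComponentsWithStats(t.astype(np.uint8))
    for i in range(1,k):
        if st[i,4]>15: q=P[l==i];print("tall",st[i][:2],np.round(q.min(0),3),np.round(q.max(0),3))
s=state()
for t in [(.533,.212,.26)]:print(totool(s,t))
E
```

```text
scene 0.05 271 x [551.8 554.6 559.6] y [-177.6 -143.7 -107.8] slope deg 0.0
scene 0.115 229 x [551.4 554.6 557.8] y [-168.5 -143.3 -115.1] slope deg -0.6
scene 0.152 45 x [552.4 557.2 561.7] y [-161.  -142.5 -124.1] slope deg 1.1
ref 555.8165314878513 -141.77793666439933
tall [218 113] [0.648 0.321 0.101] [0.672 0.378 0.151]
tall [398 118] [ 0.777 -0.202  0.1  ] [ 0.889 -0.12   0.264]
tall [317 124] [0.863 0.164 0.1  ] [0.872 0.173 0.118]
tall [308 127] [0.831 0.17  0.102] [0.842 0.181 0.116]
tall [245 129] [0.666 0.203 0.1  ] [0.678 0.261 0.151]
tall [169 147] [0.46  0.262 0.101] [0.5   0.311 0.158]
tall [205 152] [0.514 0.188 0.101] [0.554 0.236 0.158]
tall [271 164] [0.584 0.061 0.101] [0.64  0.082 0.152]
tall [311 214] [ 0.518 -0.182  0.101] [ 0.61  -0.106  0.178]
side 0.05 209 x [551.7 554.6 560.1] y [-177.3 -142.6 -107.7] slope deg -1.2
side 0.115 173 x [551.2 554.4 559. ] y [-168.8 -143.4 -113.2] slope deg -2.0
side 0.152 33 x [551.9 556.2 560.5] y [-159.3 -143.5 -125.2] slope deg 2.8
ref 555.8165314878513 -141.77793666439933
tall [244 101] [0.648 0.322 0.102] [0.671 0.378 0.151]
tall [261 121] [0.666 0.203 0.101] [0.676 0.264 0.151]
tall [186 127] [0.461 0.261 0.1  ] [0.499 0.312 0.16 ]
tall [325 127] [0.833 0.169 0.101] [0.839 0.18  0.119]
tall [335 126] [0.861 0.165 0.101] [0.87  0.174 0.115]
tall [215 138] [0.515 0.187 0.1  ] [0.553 0.237 0.157]
tall [381 140] [ 0.778 -0.202  0.1  ] [ 0.891 -0.118  0.266]
tall [265 160] [0.584 0.06  0.101] [0.637 0.083 0.151]
tall [277 212] [ 0.518 -0.181  0.1  ] [ 0.61  -0.106  0.179]
(array([-38.2 , -14.66,  -6.55]), np.float64(63.42836370103737))
```

```bash
python3 -m pendant '[[-2,-0.7,-4,0],[-4,-1.6,-3,0],[-4,-1.6,0,0],[-4,-1.6,0,0],[-4,-1.6,0,0],[-4,-1.6,0,0],[-4,-1.6,0,0],[-4,-1.6,0,0],[-4,-1.6,0,0],[-4,-1.6,0,0]]' 0.1 30; python3 -m pendant '[[0,0,0,7],[0,0,0,7],[0,0,0,7],[0,0,0,6.4],[0,0,0,0]]'
python3 - <<'E'
from h import *
from workcell import *
s=state();print(s["tool_pos"],s["opening"],totool(s,(.535,.212,.2)))
d=get_image("wrist");cv2.imwrite("pics/wrist1.png",d["frame"][:,:,::-1]);np.savez("pics/wrist1.npz",**d)
E
```

```text
t: 1.15
tool_pos: [0.5289, 0.2092, 0.2634]
ee_rot: [-0.722, -3.057, 0.0]
contact_force: [0.5, 0.3, -0.0]
opening: 0.0469
t: 1.65
tool_pos: [0.528, 0.2107, 0.2633]
ee_rot: [-1.427, -2.798, 0.001]
contact_force: [0.6, -0.3, -0.1]
opening: 0.0468
[0.52796845 0.21067014 0.26325682] 0.0468386257847149 (array([-0.31,  0.65,  6.33]), np.float64(35.96696638111663))
```

View pics/wrist1.png

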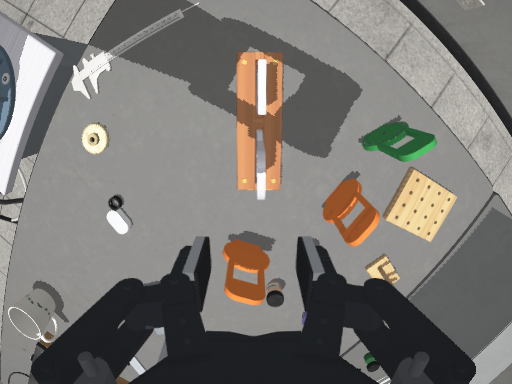

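The wrist view shows the rack at (260,120) lying straight up the image, so the yaw is right. The dial gauge is at about (261,165) and the bar gauge at (261,88). I'll cross-check the head with wrist depth.

```bash
cat >> h.py <<'E'
def wcloud(d):
    K,T,z=d["intrinsics"],d["T"],d["depth"]
    v,u=np.mgrid[:384,:512].astype(float)
    a=(u-K[0,2])/K[0,0];b=(v-K[1,2])/K[1,1];th=np.hypot(a,b)+1e-9;t=np.tan(th)/th
    P=np.stack([a*t*z,b*t*z,z],-1)
    return P@T[:3,:3].T+T[:3,3]
E
python3 - <<'E'
from h import *
d=np.load("pics/wrist1.npz");P=wcloud(d)
m=(P[...,2]>.148)&(P[...,2]<.162)&(d["depth"]>0)
a=np.radians(36);nx=np.array([np.cos(a),np.sin(a)]);ny=np.array([-nx[1],nx[0]])
k,l,st,_=cv2.connectedComponentsWithStats(m.astype(np.uint8))
for i in range(1,k):
    if st[i,4]>20:
        q=P[l==i];x=q[:,:2]@nx*1000;y=q[:,:2]@ny*1000
        print(st[i],np.round(np.median(q,0),4),"x",np.percentile(x,[3,50,97]).round(1),"y",np.percentile(y,[1,50,99]).round(1),np.degrees(np.polyfit(y,x,1)[0]).round(2))
E
```

```text
[257  59  10  56 483] [0.4818 0.2879 0.1528] x [554.7 559.4 563.2] y [-77.  -49.9 -24.4] 1.15
[258 157   8  41 315] [0.5348 0.2154 0.1525] x [555.8 559.  562.9] y [-163.  -140.2 -121.3] -0.02
[450 276  62  66 530] [0.9776 0.2552 0.1549] x [897.  940.6 983. ] y [-425.4 -368.2 -312.7] 46.44
```

```bash
python3 -m pendant '[[-0.28,0.72,1,0],[0,0,3,0],[0,0,3,0],[0,0,3,0],[0,0,2,0],[0,0,1.3,0],[0,0,0.5,0],[0,0,0,0],[0,0,0,0]]'
python3 - <<'E'
from h import *
from workcell import *
s=state();print(s["tool_pos"],s["contact_force"],totool(s,(.5355,.2127,.125)))
d=get_image("side");cv2.imwrite("pics/side2.png",cv2.resize(d["frame"][100:220,150:310,::-1],None,fx=4,fy=4))
E
```

```text
t: 2.6
tool_pos: [0.5366, 0.2129, 0.1268]
ee_rot: [1.424, 2.798, 0.002]
contact_force: [-0.8, 0.5, 0.3]
opening: 0.0471
[0.53655606 0.21290549 0.12675493] [-0.77019558  0.51878269  0.3389988 ] (array([ 0.05, -0.1 ,  0.18]), np.float64(36.04721231034082))
```

View pics/side2.png

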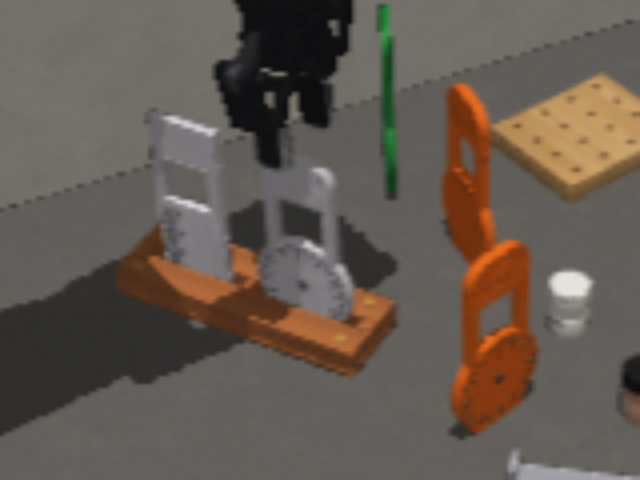

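The fingers straddle the dial head, with the front finger at about (270,150) in the crop. Closing now.

```bash
python3 -m pendant '[[0,-0.1,0.1,0],[0,0,0,0],[0,0,0,0],[0,0,0,0],[0,0,0,0],[0,0,0,0],[0,0,0,0],[0,0,0,0]]' -1 45; python3 -m pendant '[[0,0,-0.5,0],[0,0,-1,0],[0,0,-1,0],[0,0,-1,0],[0,0,-1,0],[0,0,0,0]]'
python3 - <<'E'
from h import *
from workcell import *
s=state();print(s["tool_pos"],s["contact_force"],s["opening"])
d=get_image("side");cv2.imwrite("pics/side3.png",cv2.resize(d["frame"][80:200,150:310,::-1],None,fx=4,fy=4))
E
```

```text
t: 3.45
tool_pos: [0.5348, 0.2121, 0.1246]
ee_rot: [-1.426, -2.799, 0.0]
contact_force: [-0.3, 0.1, 0.2]
opening: 0.0001
t: 4.05
tool_pos: [0.5362, 0.2124, 0.1721]
ee_rot: [1.424, 2.797, 0.004]
contact_force: [0.2, 0.2, -0.1]
opening: -0.0001
[0.5361703  0.21240102 0.17207747] [ 0.21099389  0.23370494 -0.14562267] -5.000204191229837e-05
```

View pics/side3.png

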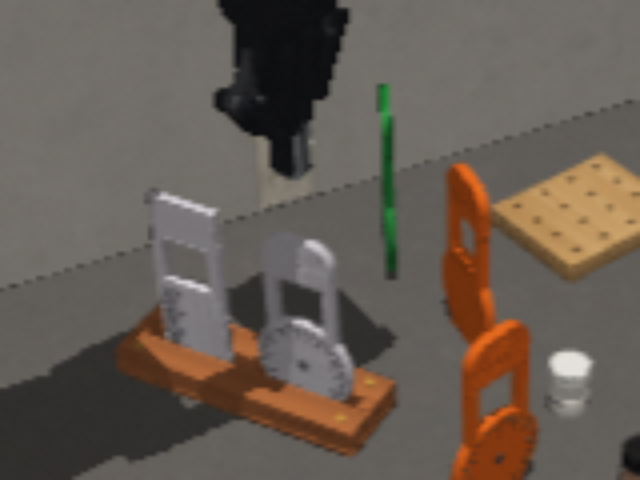

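The grip missed: the opening reads 0 and the gauge is still in the rack at crop (300,310). I'll compare the reported TCP's projection with where the fingertips appear.

Run:
```python
from h import *
from workcell import *
s=state();p=s["tool_pos"];ims=[]
for n in ["scene","side","wrist"]:
    d=get_image(n);K,T=d["intrinsics"],d["T"]
    np.savez(f"pics/{n}4.npz",**d)
    f=d["frame"][:,:,::-1].copy()
    if n!="wrist":
        q=np.linalg.inv(T)@np.r_[p,1];uv=(K@q[:3])[:2]/q[2]
        q2=np.linalg.inv(T)@np.r_[.5355,.2127,.154,1];uv2=(K@q2[:3])[:2]/q2[2]
        print(n,uv,uv2)
        x0,y0=int(uv[0])-40,int(uv[1])-40
        g=cv2.resize(f[y0:y0+80,x0:x0+80],(400,400),interpolation=cv2.INTER_NEAREST)
        for w,c in [(uv,(0,0,255)),(uv2,(0,255,0))]:
            cv2.circle(g,tuple(int(k) for k in ((w-[x0,y0])*5+2)),3,c,-1)
        ims.append(g)
        P=cloud(d);m=(P[...,2]<.21)&(P[...,2]>.16)&(np.hypot(P[...,0]-p[0],P[...,1]-p[1])<.05)&(d["depth"]>0)
        Q=P[m];print(len(Q),Q.min(0).round(4),Q.max(0).round(4),np.median(Q,0).round(4))
cv2.imwrite("pics/tcp4.png",np.hstack(ims))
cv2.imwrite("pics/wrist4.png",f)
```

```text
scene [215.2656703  147.77398503] [215.57089563 153.42906289]
5 [0.5263 0.2035 0.2074] [0.534  0.2165 0.2099] [0.5292 0.2088 0.2094]
side [223.8924137  134.70460148] [224.18560123 139.70552304]
5 [0.5254 0.205  0.2072] [0.5433 0.2152 0.2083] [0.5324 0.2077 0.2075]
```

View pics/tcp4.png

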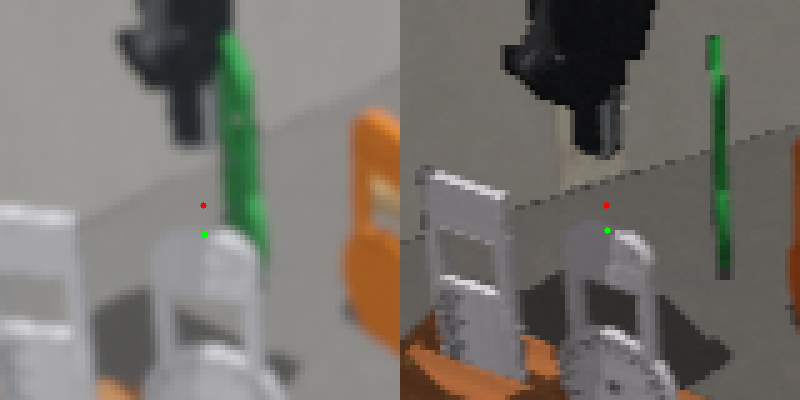

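View pics/wrist4.png

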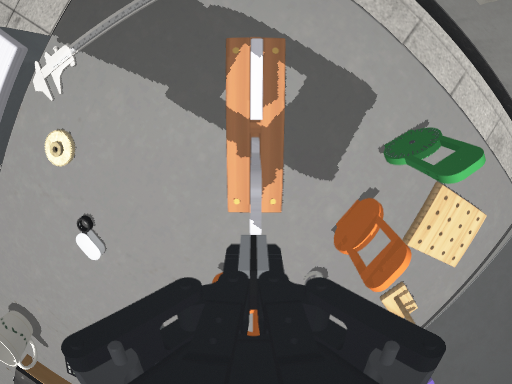

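Both views put the fingertips about 60 crop px above the reported TCP: scene at about (213,135.6), side at about (223,124.6). I'll triangulate them.

Run:
```python
from h import *
A=[];b=[]
for n,uv in [("scene",(213,135.8)),("side",(223,124.8))]:
    d=np.load(f"pics/{n}4.npz");K,T=d["intrinsics"],d["T"]
    r=T[:3,:3]@np.array([(uv[0]-K[0,2])/K[0,0],(uv[1]-K[1,2])/K[1,1],1]);r/=np.linalg.norm(r)
    M=np.eye(3)-np.outer(r,r);A.append(M);b.append(M@T[:3,3])
    P=cloud(d);c=np.round(uv).astype(int);print(n,P[c[1]-8:c[1]+2,c[0]].round(3).tolist())
    print("ray at y .2125 plane", T[:3,3]+r*(.2125-T[1,3])/r[1])
print(np.linalg.lstsq(np.vstack(A),np.hstack(b),rcond=None)[0])
from workcell import state
s=state();print(s["joints"],s["tool_pos"])
```

```text
scene [[0.527, 0.203, 0.235], [0.524, 0.2, 0.235], [0.526, 0.203, 0.23], [0.525, 0.201, 0.229], [0.525, 0.202, 0.226], [0.527, 0.204, 0.221], [0.526, 0.204, 0.219], [0.526, 0.204, 0.216], [0.529, 0.209, 0.209], [1.11, 1.019, -0.451]]
ray at y .2125 plane [0.5318337  0.2125     0.20702717]
side [[0.534, 0.204, 0.234], [0.533, 0.204, 0.231], [0.533, 0.202, 0.229], [0.533, 0.203, 0.226], [0.533, 0.204, 0.221], [0.532, 0.203, 0.219], [0.532, 0.202, 0.216], [0.531, 0.2, 0.215], [0.532, 0.205, 0.208], [0.837, 1.015, -0.424]]
ray at y .2125 plane [0.53526575 0.2125     0.20314621]
[0.53811135 0.22057313 0.19869302]
[ 1.71431748e-01  2.05327529e-01  1.63230820e+00 -4.54252425e-05
  1.30486095e+00 -4.57343564e-01] [0.53442646 0.21206251 0.16915592]
```

Run:
```python
from h import *
d=np.load("pics/wrist4.npz");P=wcloud(d);print(d["T"].round(3).tolist())
for v in range(230,290,6): print(v,[P[v,u].round(3).tolist() for u in (246,262)])
m=(P[...,2]>.145)&(P[...,2]<.165)
k,l,st,_=cv2.connectedComponentsWithStats(m.astype(np.uint8))
for i in range(1,k):
    if st[i,4]>20:print(st[i],np.median(P[l==i],0))
print("table z",np.median(P[100:200,100:200,2]))
from workcell import state
Z=state();print(Z["tool_pos"],Z["joints"])
```

```text
[[0.809, 0.558, 0.186, 0.487], [0.588, -0.767, -0.257, 0.278], [-0.001, 0.318, -0.948, 0.347], [0.0, 0.0, 0.0, 1.0]]
230 [[0.58, 0.134, -0.002], [0.596, 0.147, -0.002]]
236 [[0.525, 0.219, 0.21], [0.532, 0.223, 0.209]]
242 [[0.525, 0.219, 0.216], [0.532, 0.223, 0.216]]
248 [[0.525, 0.219, 0.223], [0.532, 0.224, 0.223]]
254 [[0.525, 0.219, 0.229], [0.531, 0.224, 0.229]]
260 [[0.525, 0.22, 0.234], [0.532, 0.223, 0.233]]
266 [[0.526, 0.219, 0.239], [0.531, 0.223, 0.239]]
272 [[0.526, 0.219, 0.243], [0.531, 0.223, 0.243]]
278 [[0.526, 0.22, 0.248], [0.53, 0.225, 0.251]]
284 [[0.525, 0.22, 0.253], [0.53, 0.224, 0.254]]
[251  38  13  82 965] [0.48181528 0.28847083 0.15279552]
[455 157  30  25 276] [0.66344922 0.34727034 0.14659458]
[251 177  11  58 626] [0.53307088 0.21786103 0.15241392]
[378 262  31  29 269] [0.67358002 0.23254779 0.14673575]
[461 339  51  45 605] [0.97517262 0.2128637  0.1540612 ]
table z -0.000976966867562934
[0.53442646 0.21206251 0.16915592] [ 1.71431748e-01  2.05327529e-01  1.63230820e+00 -4.54252425e-05
  1.30486095e+00 -4.57343564e-01]
```

All three cameras agree that the fingertips sit about 36 mm higher than the reported TCP (0.206 against 0.170). XY agrees with the reported position. The closing point was therefore about 7 mm above the gauge top, which explains the miss. I'll trust the cameras: tips at z 0.125 means a reported TCP of about 0.089. I'll reopen and go 8 cm down in two steps, with a check between.

```bash
python3 -m pendant '[[0,0,0,0],[0,0,0,0],[0,0,0,0],[0,0,0,0]]' 0.1 30; python3 -m pendant '[[0,0,1,0],[0,0,2,0],[0,0,1.5,0],[0,0,0.5,0],[0,0,0,0]]'
python3 - <<'E'
from h import *
from workcell import *
s=state();print(s["tool_pos"],s["contact_force"],s["opening"])
d=get_image("wrist");cv2.imwrite("pics/wrist5.png",d["frame"][:,:,::-1])
P=wcloud(d)
a=np.radians(36);nx=np.array([np.cos(a),np.sin(a)]);ny=np.array([-nx[1],nx[0]])
m=(P[...,2]>.146)&(P[...,2]<.165)
k,l,st,_=cv2.connectedComponentsWithStats(m.astype(np.uint8))
for i in range(1,k):
    q=P[l==i]
    if st[i,4]>20:print(st[i],np.median(q,0).round(4),np.median(q[:,:2]@nx).round(4),np.percentile(q[:,:2]@ny,[2,98]).round(4))
print("tool",s["tool_pos"][:2]@nx,s["tool_pos"][:2]@ny)
E
```

```text
t: 4.65
tool_pos: [0.5347, 0.2121, 0.1695]
ee_rot: [-1.425, -2.799, 0.0]
contact_force: [-0.3, 0.5, 0.7]
opening: 0.047
t: 5.15
tool_pos: [0.5339, 0.212, 0.1183]
ee_rot: [-1.425, -2.798, 0.002]
contact_force: [0.3, -0.8, 0.2]
opening: 0.047
[0.5339296  0.21198701 0.11828823] [ 0.34655731 -0.79146211  0.19207953] 0.047015805860387797
[ 251   19   17  110 1799] [0.482  0.2883 0.1528] 0.5594 [-0.0758 -0.0243]
[499 184  13  18 121] [0.6609 0.3421 0.1467] 0.7359 [-0.1179 -0.1058]
[251 204  15  73 976] [0.5322 0.2186 0.1524] 0.5589 [-0.1624 -0.1197]
[194 236  18  38 153] [0.5105 0.2034 0.1615] 0.5329 [-0.1509 -0.1306]
[295 236  18  41 166] [0.5505 0.2325 0.1614] 0.5804 [-0.1519 -0.1306]
[419 298  16  16 104] [0.674  0.2409 0.1469] 0.6868 [-0.2081 -0.1957]
tool 0.556560958753775 -0.14233484706545113
```

View pics/wrist5.png

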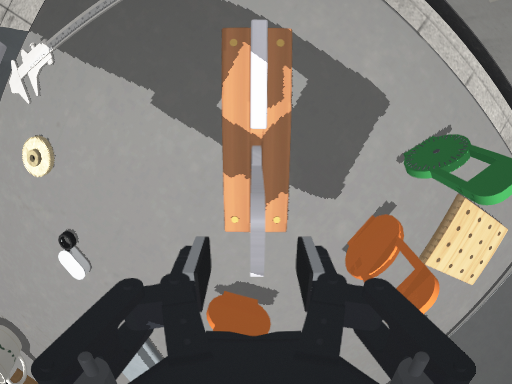

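The dial head, with its top edge ending at (257,275), is centred between the fingers at x 210 and 297. The remaining descent is 3 cm.

```bash
python3 -m pendant '[[0,0.1,1,0],[0,0.1,1,0],[0,0,1,0],[0,0,0,0]]'; python3 -m pendant '[[0,0,0,0],[0,0,0,0],[0,0,0,0],[0,0,0,0],[0,0,0,0],[0,0,0,0]]' -1 45
python3 - <<'E'
from h import *
from workcell import *
d=get_image("wrist");cv2.imwrite("pics/wrist6.png",d["frame"][:,:,::-1])
d=get_image("side");cv2.imwrite("pics/side6.png",cv2.resize(d["frame"][80:200,150:310,::-1],None,fx=4,fy=4))
E
```

```text
t: 5.6
tool_pos: [0.5349, 0.2131, 0.0875]
ee_rot: [-1.424, -2.797, 0.003]
contact_force: [-1.2, -0.7, 0.4]
opening: 0.047
t: 6.2
tool_pos: [0.5369, 0.2134, 0.0902]
ee_rot: [1.425, 2.799, 0.001]
contact_force: [-0.6, 0.3, 2.8]
opening: 0.0069
```

View pics/side6.png

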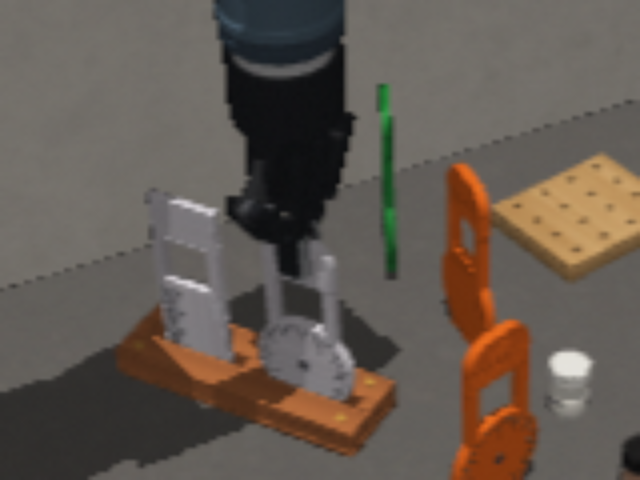

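The plate is gripped (opening 6.9 mm) and the tips are just above the window. Lifting.

```bash
python3 -m pendant '[[0,0,-0.5,0],[0,0,-1,0],[0,0,-1.5,0],[0,0,-2,0],[0,0,-2.5,0],[0,0,-2.5,0],[0,0,-2.5,0],[0,0,-2.5,0],[0,0,-2,0],[0,0,-1,0]]'; python3 -m pendant '[[0,0,0,0],[0,0,0,6],[0,0,0,7.2],[0,0,0,7.2],[0,0,0,7.2],[0,0,0,7.2],[0,0,0,7.2],[0,0,0,7.2],[0,0,0,7.2],[0,0,0,7.2]]';python3 -m pendant '[[0,0,0,7],[0,0,0,2],[0,0,0,0]]'
python3 - <<'E'
from h import *
from workcell import *
s=state();print(s["tool_pos"],s["opening"],s["joints"],totool(s,(.492,-.090,s["tool_pos"][2])))
d=get_image("scene");cv2.imwrite("pics/scene7.png",d["frame"][:,:,::-1])
E
```

```text
t: 7.3
tool_pos: [0.5374, 0.2136, 0.2732]
ee_rot: [1.424, 2.796, 0.004]
contact_force: [-0.8, -0.4, -0.6]
opening: 0.0068
t: 8.3
tool_pos: [0.5356, 0.2132, 0.268]
ee_rot: [-2.69, -1.62, 0.004]
contact_force: [-0.5, -0.2, -1.7]
opening: 0.0073
t: 8.6
tool_pos: [0.5357, 0.2132, 0.2682]
ee_rot: [-2.806, -1.412, 0.004]
contact_force: [-0.6, -0.4, -1.7]
opening: 0.0073
[0.53566602 0.21317307 0.26817012] 0.007321987310944537 [ 1.72972613e-01  1.34495867e-01  1.51241124e+00 -6.25090397e-06
  1.49723646e+00  8.11474286e-01] (array([-2.695e+01,  1.456e+01,  2.000e-02]), np.float64(-36.58351732405599))
```

View pics/scene7.png

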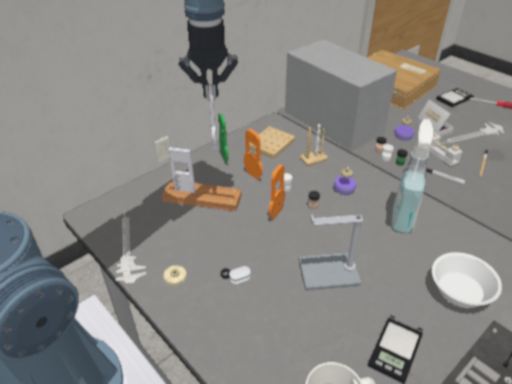

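The gauge is held edge-on at (212,115), and the bar gauge is still in the rack. Moving to the approach point.

```bash
python3 -m pendant '[[-1.5,0.8,0,0],[-3,1.6,0,0],[-3,1.6,0,0],[-3,1.6,0,0],[-3,1.6,0,0],[-3,1.6,0,0],[-3,1.6,0,0],[-3,1.6,0,0],[-3,1.6,0,0],[-1.5,0.9,0,0]]'; python3 -m pendant '[[0,0,2,0],[0,0,2,0],[0,0,2,0],[0,0,1,0],[0,0,0,0],[0,0,0,0]]'
python3 - <<'E'
from h import *
from workcell import *
s=state();print(s["tool_pos"],s["opening"],totool(s,(.56,-.141,0)))
a=np.radians(-36.6);nx=np.array([np.cos(a),np.sin(a)]);ny=np.array([-nx[1],nx[0]]);S=np.array([.56,-.141])
ims=[]
for n in ["scene","side"]:
    d=get_image(n);np.savez(f"pics/{n}8.npz",**d);P=cloud(d)
    x=(P[...,:2]-S)@nx*1000;y=(P[...,:2]-S)@ny*1000;z=P[...,2]*1000
    m=(x<-60)&(x>-130)&(abs(y)<60)&(z>30)&(z<240)&(d["frame"].min(-1)>70)
    r=np.where(m);print(n,m.sum(),"u",r[1].min(),r[1].max(),"v",r[0].min(),r[0].max())
    for lo in range(60,240,15):
        k=m&(z>=lo)&(z<lo+15)
        if k.sum()>3:print(lo,k.sum(),"x",np.percentile(x[k],[5,50,95]).round(1),"y",np.percentile(y[k],[2,50,98]).round(1))
    f=d["frame"][:,:,::-1];ims.append(cv2.resize(f[130:290,250:400] if n=="scene" else f[130:290,220:370],(375,400),interpolation=cv2.INTER_CUBIC))
cv2.imwrite("pics/app8.png",np.hstack(ims))
E
```

```text
t: 9.65
tool_pos: [0.4908, -0.093, 0.2694]
ee_rot: [2.807, 1.41, -0.002]
contact_force: [0.9, 0.4, -0.9]
opening: 0.0069
t: 10.25
tool_pos: [0.4922, -0.0902, 0.2003]
ee_rot: [2.806, 1.412, 0.0]
contact_force: [0.2, -0.0, -2.1]
opening: 0.0075
[ 0.49215356 -0.09023647  0.20027143] 0.007501544812168786 (array([-0.04,  8.46, 20.03]), np.float64(-36.56452414149348))
scene 415 u 287 297 v 198 246
105 8 x [-89.9 -87.3 -81.9] y [-21.9 -19.6   5.3]
120 30 x [-90.4 -90.  -84.4] y [-28.6  -4.6  27.9]
135 50 x [-90.4 -89.9 -83.9] y [-36.9 -13.6  29.5]
150 59 x [-90.5 -89.8 -82.8] y [-38.3 -20.2  31.6]
165 73 x [-90.2 -88.9 -82.7] y [-36.2 -28.1  28.6]
180 78 x [-90.2 -88.4 -82.7] y [-27.7  -0.3  26.2]
195 49 x [-89.9 -87.2 -83.2] y [-28.5 -20.5  21.5]
210 30 x [-89.8 -85.9 -81.9] y [-27.7 -26.3  20. ]
225 38 x [-92.1 -88.4 -82.6] y [-28.2 -25.5  -9.9]
side 301 u 255 263 v 195 237
105 5 x [-88.5 -86.2 -83. ] y [-21.4 -19.7   9.8]
120 20 x [-84.  -82.9 -82.5] y [-24.4  -6.7  21.3]
135 34 x [-88.8 -82.8 -82.4] y [-36.8 -11.8  28.9]
150 44 x [-89.4 -83.  -82.6] y [-37.8 -22.5  27.9]
165 56 x [-90.2 -83.6 -82.6] y [-36.6 -28.1  28.9]
180 50 x [-88.9 -84.1 -82.6] y [-28.9  -7.9  20.6]
195 39 x [-90.7 -85.8 -82.8] y [-27.9 -24.   21.5]
210 27 x [-90.3 -85.6 -82.8] y [-28.5 -25.4 -17.9]
225 26 x [-90.1 -84.8 -82.3] y [-27.8 -25.2  -5.2]
```

View pics/app8.png

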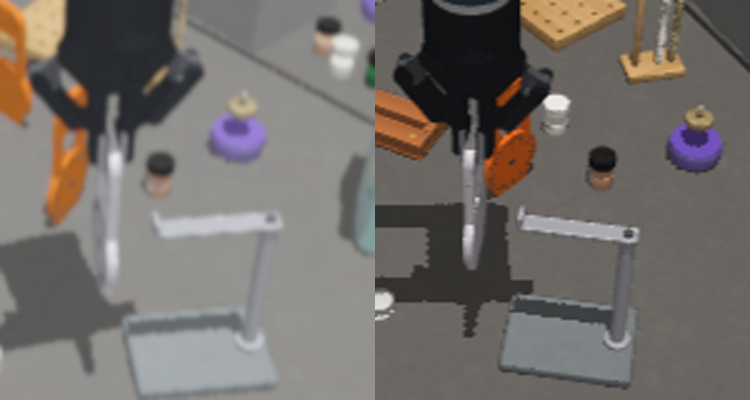

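The gauge hangs square to the strap: mid-plane x ≈ -86 mm, disc edge y ≈ -38 mm, so it's centred. Its widest bin at z 150–165 puts the foot at about 0.116 and the window edge at about 0.228. I'll lower it 4.6 cm to bring the edge to 0.182, 7 mm above the lip, then advance and check.

```bash
python3 -m pendant '[[0,0,1.5,0],[0,0,1.5,0],[0,0,1.2,0],[0,0,0.4,0],[0,0,0,0],[0,0,0,0]]'
python3 - <<'E'
from h import *
from workcell import *
s=state();print(s["tool_pos"],s["contact_force"])
a=np.radians(-36.6);nx=np.array([np.cos(a),np.sin(a)]);ny=np.array([-nx[1],nx[0]]);S=np.array([.56,-.141])
ims=[]
for n in ["scene","side"]:
    d=get_image(n);np.savez(f"pics/{n}9.npz",**d);P=cloud(d)
    x=(P[...,:2]-S)@nx*1000;y=(P[...,:2]-S)@ny*1000;z=P[...,2]*1000
    m=(x<-60)&(x>-130)&(abs(y)<60)&(z>30)&(z<240)&(d["frame"].min(-1)>70)
    print(n,"zmin",np.percentile(z[m],[0,1,2]).round(1),"y min",y[m].min().round(1))
    # through-window: pixels of gauge near side bar, disc-top edge on y~0
    for k0 in (-10,0,10):
        k=m&(abs(y-k0)<6);h,e=np.histogram(z[k],bins=np.arange(60,215,6));print(k0,dict(zip(e[:-1].astype(int).tolist(),h.tolist())))
    f=d["frame"][:,:,::-1];ims.append(cv2.resize(f[150:290,260:400] if n=="scene" else f[150:290,220:360],(400,400),interpolation=cv2.INTER_CUBIC))
cv2.imwrite("pics/app9.png",np.hstack(ims))
E
```

```text
t: 10.95
tool_pos: [0.4925, -0.0901, 0.1544]
ee_rot: [2.805, 1.412, 0.001]
contact_force: [0.4, 0.1, -1.1]
opening: 0.0072
[ 0.49252557 -0.09013372  0.1543978 ] [ 0.43127935  0.11128849 -1.12765201]
scene zmin [69.5 74.7 77.2] y min -38.5
-10 {60: 0, 66: 0, 72: 2, 78: 1, 84: 3, 90: 2, 96: 2, 102: 2, 108: 2, 114: 3, 120: 4, 126: 2, 132: 2, 138: 2, 144: 5, 150: 0, 156: 0, 162: 0, 168: 0, 174: 0, 180: 1, 186: 5, 192: 10, 198: 25, 204: 16}
0 {60: 0, 66: 1, 72: 2, 78: 2, 84: 2, 90: 3, 96: 2, 102: 0, 108: 3, 114: 2, 120: 4, 126: 1, 132: 3, 138: 3, 144: 9, 150: 0, 156: 0, 162: 0, 168: 0, 174: 0, 180: 0, 186: 0, 192: 2, 198: 2, 204: 3}
10 {60: 0, 66: 0, 72: 2, 78: 2, 84: 0, 90: 1, 96: 2, 102: 0, 108: 4, 114: 2, 120: 3, 126: 2, 132: 2, 138: 1, 144: 11, 150: 0, 156: 0, 162: 0, 168: 0, 174: 0, 180: 0, 186: 0, 192: 0, 198: 0, 204: 0}
side zmin [68.2 75.  77.2] y min -37.9
-10 {60: 0, 66: 0, 72: 0, 78: 2, 84: 2, 90: 1, 96: 2, 102: 2, 108: 1, 114: 1, 120: 2, 126: 2, 132: 2, 138: 4, 144: 1, 150: 0, 156: 0, 162: 0, 168: 0, 174: 0, 180: 0, 186: 3, 192: 9, 198: 9, 204: 10}
0 {60: 0, 66: 1, 72: 2, 78: 1, 84: 2, 90: 2, 96: 1, 102: 2, 108: 2, 114: 1, 120: 3, 126: 2, 132: 1, 138: 2, 144: 6, 150: 0, 156: 0, 162: 0, 168: 0, 174: 0, 180: 0, 186: 0, 192: 0, 198: 0, 204: 0}
10 {60: 0, 66: 0, 72: 1, 78: 2, 84: 2, 90: 2, 96: 2, 102: 2, 108: 2, 114: 1, 120: 2, 126: 0, 132: 2, 138: 2, 144: 6, 150: 0, 156: 0, 162: 0, 168: 0, 174: 0, 180: 0, 186: 0, 192: 0, 198: 0, 204: 0}
```

View pics/app9.png

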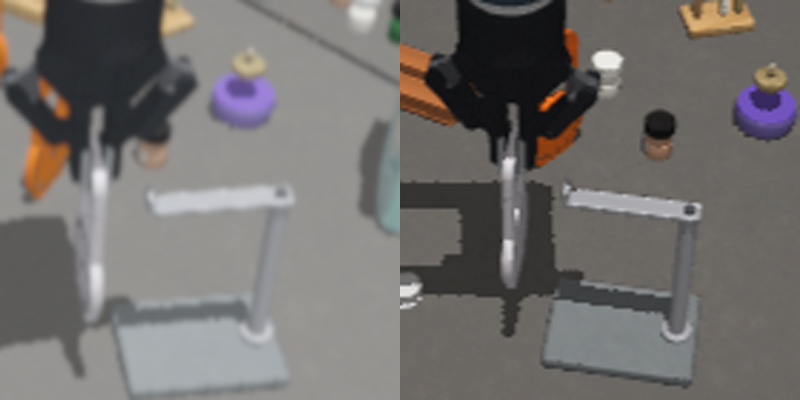

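The window spans z ≈ 0.149 to 0.182, the foot is at 0.069 and y is centred. The strap and lip occupy 0.161–0.175, so it clears both. Advancing through the lip.

```bash
python3 -m pendant '[[0,0.6,0,0],[0,1,0,0],[0,1,0,0],[0,1,0,0],[0,1,0,0],[0,0.9,0,0],[0,0,0,0]]'; python3 -m pendant '[[0,0.8,0,0],[0,1,0,0],[0,0.8,0,0],[0,0.4,0,0],[0,0,0,0],[0,0,0,0]]'
python3 - <<'E'
from h import *
from workcell import *
s=state();print(s["tool_pos"],s["contact_force"],s["opening"])
a=np.radians(-36.6);nx=np.array([np.cos(a),np.sin(a)]);ny=np.array([-nx[1],nx[0]]);S=np.array([.56,-.141])
ims=[]
for n in ["scene","side"]:
    d=get_image(n);P=cloud(d)
    x=(P[...,:2]-S)@nx*1000;y=(P[...,:2]-S)@ny*1000;z=P[...,2]*1000
    m=(x<25)&(x>-25)&(abs(y)<60)&(z>40)&(z<150)&(d["frame"].min(-1)>70)
    print(n,"zmin",np.percentile(z[m],[0,1,2]).round(1),"y min",y[m].min().round(1),"x",np.percentile(x[m],[5,50,95]).round(1))
    f=d["frame"][:,:,::-1];ims.append(cv2.resize(f[150:290,260:400] if n=="scene" else f[150:290,220:360],(400,400),interpolation=cv2.INTER_CUBIC))
cv2.imwrite("pics/app10.png",np.hstack(ims))
E
```

```text
t: 11.75
tool_pos: [0.5371, -0.1236, 0.1536]
ee_rot: [2.806, 1.411, 0.0]
contact_force: [0.1, 0.3, -0.4]
opening: 0.0073
t: 12.35
tool_pos: [0.5601, -0.1404, 0.1535]
ee_rot: [-2.806, -1.412, 0.0]
contact_force: [-0.7, 0.2, -1.9]
opening: 0.0072
[ 0.56012611 -0.14043014  0.15350032] [-0.74052899  0.15392151 -1.8747338 ] 0.007169256991511083
scene zmin [70.6 72.4 73.1] y min -38.5 x [-6.1 -5.3  1.5]
side zmin [70.8 72.8 73.5] y min -39.0 x [-6.5 -0.6  1.2]
```

View pics/app10.png

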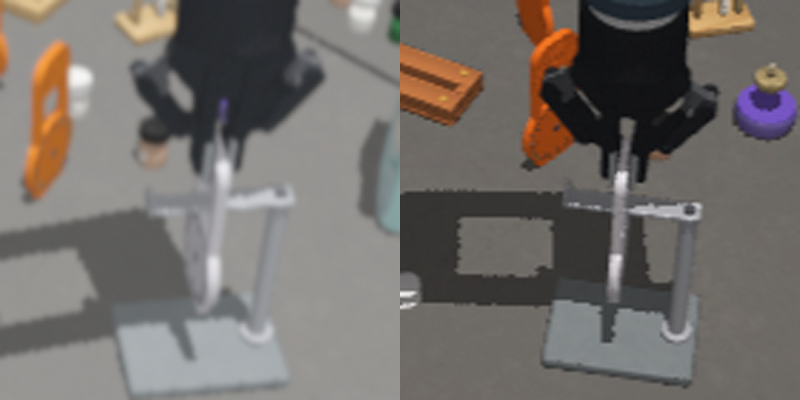

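The strap passes through the window with no contact force. Lowering about 17 mm.

```bash
python3 -m pendant '[[0,0,0.4,0],[0,0,0.4,0],[0,0,0.4,0],[0,0,0.2,0],[0,0,0,0]]'; python3 -m pendant '[[0,0,0.1,0],[0,0,0.1,0],[0,0,0,0],[0,0,0,0]]';  python3 - <<'E'
from h import *
from workcell import *
s=state();print(s["tool_pos"],s["contact_force"],s["opening"])
a=np.radians(-36.6);nx=np.array([np.cos(a),np.sin(a)]);ny=np.array([-nx[1],nx[0]]);S=np.array([.56,-.141])
for n in ["scene","side"]:
    d=get_image(n);P=cloud(d)
    x=(P[...,:2]-S)@nx*1000;y=(P[...,:2]-S)@ny*1000;z=P[...,2]*1000
    m=(x<25)&(x>-25)&(abs(y)<60)&(z>35)&(z<150)&(d["frame"].min(-1)>70)
    print(n,"zmin",np.percentile(z[m],[0,1,2]).round(1),"y min",y[m].min().round(1),"x",np.percentile(x[m],[5,50,95]).round(1))
E
```

```text
t: 12.95
tool_pos: [0.5599, -0.1404, 0.139]
ee_rot: [-2.806, -1.412, 0.001]
contact_force: [-0.4, -0.3, -1.7]
opening: 0.0069
t: 13.35
tool_pos: [0.5603, -0.1406, 0.1378]
ee_rot: [2.806, 1.412, 0.0]
contact_force: [-1.1, 0.8, -1.9]
opening: 0.0069
[ 0.56033689 -0.14059968  0.13776651] [-1.06400683  0.81911704 -1.86800038] 0.006946538779255324
scene zmin [54.3 56.9 57.5] y min -38.2 x [-5.9 -5.   1.3]
side zmin [55.3 56.1 57.8] y min -37.7 x [-6.  -0.3  1.6]
```

```bash
python3 -m pendant '[[0,0,0.1,0],[0,0,0,0],[0,0,0,0]]'; python3 -m pendant '[[0,0,0.05,0],[0,0,0,0],[0,0,0,0]]'; python3 -m pendant '[[0,0,0.05,0],[0,0,0,0],[0,0,0,0]]'
```

```text
t: 13.75
tool_pos: [0.5605, -0.1406, 0.1372]
ee_rot: [2.806, 1.412, 0.001]
contact_force: [-1.3, 1.1, 3.6]
opening: 0.0072
t: 14.05
tool_pos: [0.5605, -0.1407, 0.1372]
ee_rot: [2.806, 1.412, 0.001]
contact_force: [-3.2, 0.6, 6.7]
opening: 0.0072
t: 14.35
tool_pos: [0.5606, -0.1407, 0.1372]
ee_rot: [2.805, 1.412, 0.001]
contact_force: [-3.8, 1.8, 8.6]
opening: 0.0072
```

Contact force rose to 8.6 N upward, so the window edge is on the strap. Opening partly.

```bash
python3 -m pendant '[[0,0,-0.1,0],[0,0,0,0],[0,0,0,0],[0,0,0,0],[0,0,0,0]]' -0.35 30
python3 - <<'E'
from h import *
from workcell import *
s=state();print(s["tool_pos"],s["contact_force"],s["opening"])
ims=[]
for n in ["scene","side"]:
    d=get_image(n)
    f=d["frame"][:,:,::-1];ims.append(cv2.resize(f[150:290,260:400] if n=="scene" else f[150:290,220:360],(400,400),interpolation=cv2.INTER_CUBIC))
cv2.imwrite("pics/rel.png",np.hstack(ims))
E
```

```text
t: 14.85
tool_pos: [0.5602, -0.1405, 0.1364]
ee_rot: [-2.806, -1.412, 0.0]
contact_force: [-0.0, -0.2, 0.7]
opening: 0.0278
[ 0.56016321 -0.14052444  0.13639307] [-0.03520252 -0.22267691  0.70111368] 0.02784013791732834
```

View pics/rel.png

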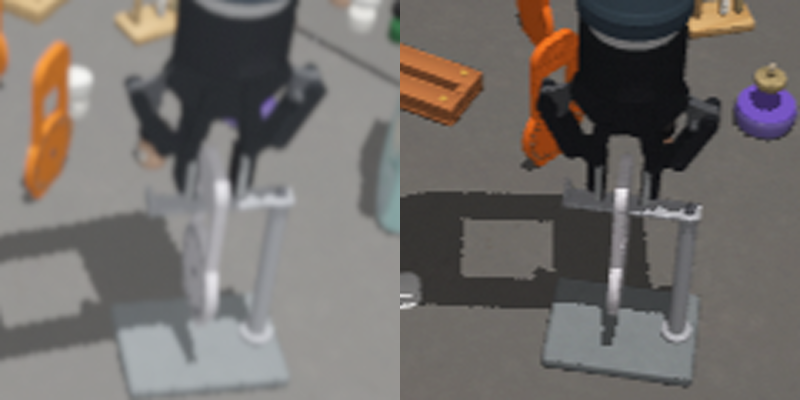

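The gauge hangs freely and the fingers are off it on both sides. Retreating straight up.

```bash
python3 -m pendant '[[0,0,-0.5,0],[0,0,-1,0],[0,0,-1.5,0],[0,0,-2,0],[0,0,-2,0],[0,0,-2,0],[0,0,-2,0],[0,0,-1,0],[0,0,0,0],[0,0,0,0]]'; python3 -m pendant '[[0,0,0,0],[0,0,0,0],[0,0,0,0],[0,0,0,0],[0,0,0,0],[0,0,0,0],[0,0,0,0],[0,0,0,0],[0,0,0,0],[0,0,0,0]]'
python3 - <<'E'
from h import *
from workcell import *
s=state();print(s["tool_pos"],s["contact_force"],s["opening"])
a=np.radians(-36.6);nx=np.array([np.cos(a),np.sin(a)]);ny=np.array([-nx[1],nx[0]]);S=np.array([.56,-.141])
ims=[]
for n in ["scene","side"]:
    d=get_image(n);P=cloud(d)
    x=(P[...,:2]-S)@nx*1000;y=(P[...,:2]-S)@ny*1000;z=P[...,2]*1000
    m=(x<25)&(x>-25)&(abs(y)<60)&(z>35)&(z<215)&(d["frame"].min(-1)>70)
    print(n,"z",np.percentile(z[m],[0,1,99,100]).round(1),"y min",y[m].min().round(1))
    for lo,hi in((60,90),(90,120),(120,150),(172,200)):
        k=m&(z>lo)&(z<hi);print(lo,"x",np.percentile(x[k],[5,50,95]).round(1),"y",np.percentile(y[k],[1,50,99]).round(1),"yaw",np.degrees(np.polyfit(y[k],x[k],1)[0]).round(1))
    b=(np.hypot(P[...,0]-.481,P[...,1]-.2875)<.04)&(z>110)&(z<165);print("bar",np.median(P[b],0).round(3))
    f=d["frame"][:,:,::-1];ims.append(cv2.resize(f[150:290,260:400] if n=="scene" else f[150:290,220:360],(400,400),interpolation=cv2.INTER_CUBIC))
cv2.imwrite("pics/fin.png",np.hstack(ims))
E
```

```text
t: 15.95
tool_pos: [0.5601, -0.1405, 0.2565]
ee_rot: [-2.806, -1.412, 0.0]
contact_force: [0.7, -0.1, 0.0]
opening: 0.0276
t: 16.95
tool_pos: [0.5603, -0.1406, 0.2567]
ee_rot: [2.806, 1.412, 0.0]
contact_force: [-0.5, 0.4, -0.6]
opening: 0.0274
[ 0.56028122 -0.14057233  0.25668241] [-0.53711275  0.44773687 -0.62258614] 0.027379419342527116
scene z [ 53.9  56.9 202.4 203.5] y min -40.1
60 x [-5.6 -4.9 -0. ] y [-37.5  -5.9  35.6] yaw -2.1
90 x [-5.5 -4.7  1.4] y [-37.5 -15.6  35.8] yaw -3.1
120 x [-5.3 -3.2  2.2] y [-27.7 -10.9  22.7] yaw 0.0
172 x [-5.4 -4.5  2.5] y [-27.9 -14.6  26.2] yaw -4.9
bar [0.479 0.284 0.139]
side z [ 54.1  59.  203.2 204.5] y min -39.6
60 x [-5.8  1.6  2. ] y [-37.  -24.9  35.9] yaw 4.1
90 x [-6.  -0.8  1.9] y [-38.8 -30.6  28.4] yaw 4.4
120 x [-4.4  0.1  1.9] y [-27.8 -25.2  21. ] yaw 3.8
172 x [-5.8 -1.2  2. ] y [-27.4 -21.9  16.7] yaw 2.8
bar [0.479 0.285 0.138]
```

View pics/fin.png

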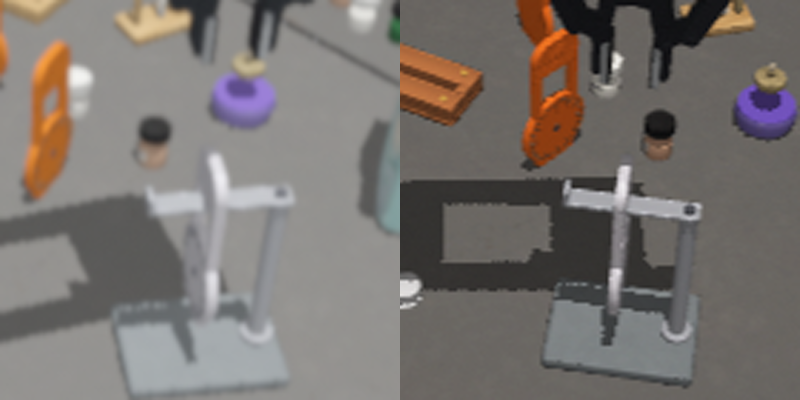

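The gauge hangs on the strap upright and square, with its ticks on the lip side at (195,240). Its top at z 0.202 puts the head about 22 mm above the seat. The gripper is clear.

```bash
python3 -c "from workcell import *;print(finish_job())"
```

```text
the job is handed in; nothing more can be done
None
```

The dial gauge now hangs by its window on the strap hook, and the job was handed in at about 17 s of the 43 s allowed. No verdict was reported, so the results below are from my own last checks.

**First attempt:** the first grasp closed on nothing. All three cameras put the fingertips about 36 mm behind the reported TCP, so the fingers were above the gauge. I corrected for that offset, and the second grasp held.

**Last checks:**
- **Position:** the head is about 22–23 mm above the hook seat and within about 2 mm of centre, both sideways and along the strap.
- **Attitude:** upright, with the graduated face outward towards the lip. The two cameras' yaw readings disagree, ranging from about -5° to +4°; all of these are well inside the 20° limit.
- **Rectangular gauge:** still standing in the rack. It now reads (0.479, 0.285), against (0.480, 0.287) at the start.
- **Robot:** clear of everything, with contact force back to about zero.

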